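# Sort the parts of an overhauled chromatograph pump

## Robot

A 7-joint arm with a two-finger parallel gripper is mounted at the origin on the work surface. World frame = base frame: x ahead of the robot, y to its left, z up, the work surface at z = 0. Lengths are in m, angles in rad, forces in N, time in s.
With the tool pointing down it reaches from about 0.4 to 0.85 m from the base axis. Payload 6.9 kg.
Tool frame: the origin (TCP) lies between the finger pads; the fingertips stand r.tip_reach ahead of it and the grasp point (between the pads) lies 8 mm behind it (r.tip_reach is the distance from the TCP to the fingertips, in m); z points along the fingers, y is the line along which they close (so a half turn about z gives the same grasp; the last joint's range is limited). The gripper opens to 85 mm and grips with 20 to 120 N. Pads are 22 mm wide; open, the fingers measure 114 mm over their backs; the gripper's body (76 mm by 85 mm) begins 54 mm behind the grasp point. The pads swing forward as they close: fully open they stand 13 mm farther back than shut.
Start: joints at [-1.19, 0.507, -0.238, 1.5, 0.126, 1.149, -0.155], TCP at [0.17, 0.602, 0.242] pointing down, gripper open.
Joint ranges: [-3.08, 3.08], [-0.24, 2.05], [-1.43, 1.35], [0, 2.5], [-1.52, 4.66], [0.17, 1.96], [-2.89, 2.89]. Speed limits (rad/s): [2.39, 2.39, 3.14, 3.14, 3.14, 3.14, 3.14].

## Interface

Orientations are given as a unit quaternion [x, y, z, w].
In Python, from station import r gives the robot as it stands.
- The arm moves only by the shell command python3 -m crank 'ROWS' [FORCE]. ROWS is a JSON object of lists of equal length, an entry for each row: "slide": the shift along the tool's x, y, z in cm, a list of three; "angular": the turn, a rotation vector about the tool's x, y, z in degrees, a list of three; "jaw": the finger opening in cm, from 0 to 8.54. A call has 1 to 12 rows; each row shifts and turns the commanded pose from where the row before left it, along the tool's axes as they then stand; what a row does not reach is not made up. A row lasts 1/12 s, in which the tool goes at most 41.7 mm and 7.16 degrees, less where a joint would pass 70% of its speed; a pose out of reach is approached as far as the arm can. A call with a gripper value outside its range is refused whole. The fingers move at their own pace and stop on an object; FORCE is the grip in N (left out, the last holds). Time passes only in rows, so rows that do not move let the fingers close. It gives the time, the measured TCP pose, the force, the opening and the grip force at its end, in the units of the state.
- r.observe(): the state, without advancing time (a new reading comes with each control period).
- r.grab_frame(name): name is "side" or "top"; returns a dict with "color" (420x560x3 uint8, red, green, blue), "z_map" (420x560 float32, m along the optical axis (not along the pixel's ray), 0 where there is no reading), "camera_matrix" (3x3 intrinsics, pixels), "world_to_cam" (4x4, takes a point from world to camera coordinates). Camera axes: x right, y down, z forward; pixel columns grow to the right and rows downward; lengths in m; the calibration is good to about 2 mm. A picture is of the moment at which its call begins.
- r.job_done(): hands the job in; it is judged then, once.
Trained networks look in the newest picture that a camera, given by its name, has taken for a name from the list of things; names that differ only in an ending like _2 or _b are one class to them, and where a whole thing is asked for, a point or a joint stands for the part that bears it (a point fixed in the world has none). Each returns a list of dicts, best first, with "confidence" (0 to 1); they miss things now and then, are a little off and sometimes report something else, mostly with a low value. They report only what shows in the picture. A call takes as long as a camera call.
- r.find_in(camera, name): "xyz" ([x, y, z] in m, in world coordinates, good to about 4 mm: the middle of the surface that is visible of it).
The state is a dict: "clock": time; "joint_positions": joint angles; "qd": joint speeds; "joint_efforts": joint torques, N m; "tcp_pos": TCP position; "tool_rot": TCP orientation; "wrist_force": force on the tool from outside, world axes, zero at the start; "ft_torque": the same for the moment, N m; "opening": finger opening in m; "gripper_force": force on a finger pad.
Only numpy, scipy, OpenCV 4.12 (cv2) and the standard library are available. Lean on these libraries where they do the work, as an engineer would, in place of code of your own. Each camera call takes 0.05 s, during which the arm holds its last target. There are 200 camera calls.

## Task

The pump of the liquid chromatograph has been stripped down: stand the two bare steel parts (pump head and check valve) in the blue cleaning tray and the two worn white plastic parts (seal holder and guide ring) in the red discard tray, every part upright on the tray floor, and fit the black drive gear back on the flatted shaft of the pump drive, same side up as it lies, pushed fully home. Set the steel pump head down gently, do not drop it, and leave the two solvent bottles alone.

Things in the scene. Friction and masses are not known exactly. Their poses are not given: they have to be found in the camera images.
- pump_head: bare steel pump head, an upright cylinder 46 mm in diameter and 34 mm high with four dark bolt heads and a dark bore on top; about 0.35 kg. Origin: centre of its underside; z up along its axis. Belongs in the blue tray.
- check_valve: bare steel check valve, an upright cylinder 26 mm in diameter and 30 mm high with a ribbed stub 15 mm in diameter on top (40 mm high in all); about 90 g. Origin: centre of its underside; z up along its axis. Belongs in the blue tray.
- seal_holder: white plastic seal holder, standing: a flange 46 mm in diameter and 12 mm thick, on it a neck 30 mm in diameter reaching 34 mm above the underside; about 40 g. Origin: centre of its underside; z up along its axis. Belongs in the red tray.
- guide_ring: white plastic guide ring lying flat, 40 mm outside diameter, 22 mm hole, 28 mm high; about 35 g. Origin: on its axis at the underside; z up along its axis. Belongs in the red tray.
- drive_gear: black plastic gear lying flat, 0.12 kg: toothed rim 69 mm in diameter, 12 mm thick, on it a square hub 40 by 40 mm (sides along its x and y) up to 34 mm above the underside. D-bore right through, 24 mm in diameter, its flat 4.5 mm from the axis on the +x side, which a yellow mark on hub and rim shows. Origin: on the bore axis at the underside; z up.
- blue_tray: open-topped blue plastic tray fixed to the bench, 140 (its x) by 190 (its y) mm outside, 25 mm high, walls and floor 5 mm thick (inside 130 by 180 mm). Origin: centre of its underside, on the bench; its floor is 5 mm above the origin. For the bare steel parts.
- red_tray: open-topped red plastic tray fixed to the bench, 140 (its x) by 190 (its y) mm outside, 25 mm high, walls and floor 5 mm thick (inside 130 by 180 mm). Origin: centre of its underside, on the bench; its floor is 5 mm above the origin. For the white plastic parts.
- pump_drive: fixed white housing 130x130 mm, grey top 40 mm up, 60 mm wide boss with its top 44 mm up; from it an upright steel D-shaft, 20 mm diameter, to 77 mm up (full to 74), flat 2.5 mm from the axis on the +x side, where a yellow mark lies on the top. Does not turn. Gear goes on with its +x along this +x (play 2 mm, 0.2 rad), home when it lies on the boss. Origin: shaft axis, underside; z up.
- amber_bottle: small amber glass solvent bottle with grey cap, 52 mm in diameter, 110 mm high, standing beyond the trays; loose, about 0.3 kg, not to be disturbed. Origin: centre of its underside.
- clear_bottle: small clear glass solvent bottle with black cap, 52 mm in diameter, 110 mm high, standing beyond the trays; loose, about 0.3 kg, not to be disturbed. Origin: centre of its underside.

How it is judged:
At the end, for the whole second after the job is handed in: Pump head and check valve in the blue tray, seal holder and guide ring in the red tray, each upright (0.2 rad), underside within 5 mm of the tray floor; gear on the drive shaft, flat matched (0.4 rad), within 4 mm of its axis, level, underside within 3 mm of the boss; all at rest (x of pump_head in the frame of blue_tray between -0.06 and 0.06 m and y of pump_head in the frame of blue_tray between -0.085 and 0.085 m and z of pump_head in the frame of blue_tray between 0.001 and 0.01 m and angle between each of pump_head, check_valve, seal_holder, guide_ring's own z axis and vertical below 0.2 rad and x of check_valve in the frame of blue_tray between -0.06 and 0.06 m and y of check_valve in the frame of blue_tray between -0.085 and 0.085 m and z of check_valve in the frame of blue_tray between 0.001 and 0.01 m and x of seal_holder in the frame of red_tray between -0.06 and 0.06 m and y of seal_holder in the frame of red_tray between -0.085 and 0.085 m and z of seal_holder in the frame of red_tray between 0.001 and 0.01 m and x of guide_ring in the frame of red_tray between -0.06 and 0.06 m and y of guide_ring in the frame of red_tray between -0.085 and 0.085 m and z of guide_ring in the frame of red_tray between 0.001 and 0.01 m and horizontal distance between drive_gear and pump_drive below 0.004 m and z of drive_gear in the frame of pump_drive between 0.04 and 0.047 m and angle between drive_gear's own z axis and vertical below 0.1 rad and angle between the x axis of drive_gear and the x axis of pump_drive, either way round below 0.4 rad and linear speed of each of pump_head, check_valve, seal_holder, guide_ring, drive_gear below 0.02 m/s and angular speed of each of pump_head, check_valve, seal_holder, guide_ring, drive_gear below 0.2 rad/s); the robot touches nothing.
It fails at once if the steel pump head is dropped: out of the fingers and falling faster than 0.45 m/s (a drop of over about 10 mm) (contact force between the fingers and pump_head below 0.05 N and linear speed of pump_head above 0.45 m/s).
It fails at once if the amber bottle is shifted by more than 20 mm or tipped (distance of amber_bottle from where it was at the start of the episode above 0.02 m or angle between amber_bottle's own z axis and vertical above 0.3 rad).
It fails at once if the clear bottle is shifted by more than 20 mm or tipped (distance of clear_bottle from where it was at the start of the episode above 0.02 m or angle between clear_bottle's own z axis and vertical above 0.3 rad).
It also fails if it takes over 144 s, if anything falls off the work surface, if the arm or the gripper's body presses on something with over 40 N, if the wrist force passes 120 N, or if a joint passes its speed limit or range.

## Working session

There is one attempt and no reset: what is moved stays moved. The work goes in short steps, Python scripts to look and compute and a shell command to move; the robot and the scene stay as the last step left them, time stands still between calls to the robot, and variables do not carry over. Pictures are saved under pics/ and viewed, at most 14 in all, crops included, and the job is handed in when it is done.

```bash
ls; mkdir -p pics; python3 - <<'E'
from station import r
import cv2,numpy as np
o=r.observe();print({k:np.round(v,3) for k,v in o.items()},r.tip_reach)
for c in("top","side"):
    f=r.grab_frame(c);cv2.imwrite(f"pics/{c}0.png",f["color"][:,:,::-1]);np.savez(f"{c}0.npz",**f)
    print(c,np.round(np.linalg.inv(f["world_to_cam"])[:3,3],3))
    for n in["pump_head","check_valve","seal_holder","guide_ring","drive_gear","blue_tray","red_tray","pump_drive","amber_bottle","clear_bottle"]:
        print(n,[(np.round(d["xyz"],3).tolist(),round(d["confidence"],2)) for d in r.find_in(c,n)[:3]])
E
```

```text
pics
{'clock': np.float64(0.0), 'joint_positions': array([-1.19 ,  0.508, -0.238,  1.501,  0.126,  1.149, -0.155]), 'qd': array([ 0.001,  0.001,  0.   ,  0.001,  0.001, -0.001, -0.   ]), 'joint_efforts': array([-0.0000e+00, -6.2059e+01, -2.1870e+00, -2.4963e+01,  1.3000e-02,
        1.3000e-02, -0.0000e+00]), 'tcp_pos': array([0.17 , 0.601, 0.241]), 'tool_rot': array([ 0.137,  0.991, -0.001, -0.   ]), 'wrist_force': array([ 0.158, -0.857, -0.475]), 'ft_torque': array([-0.012, -0.066,  0.003]), 'gripper_force': np.float64(0.0), 'opening': np.float64(0.086)} 0.011
top [0.364 0.005 0.927]
pump_head [([0.411, -0.128, 0.033], 0.71)]
check_valve [([0.425, 0.006, 0.03], 0.65)]
seal_holder [([0.412, 0.117, 0.012], 0.57)]
guide_ring [([0.349, 0.286, 0.025], 0.81), ([0.621, 0.011, 0.003], 0.58)]
drive_gear [([0.353, -0.286, 0.012], 0.74)]
blue_tray [([0.622, 0.01, 0.004], 0.82)]
red_tray [([0.566, 0.351, 0.002], 0.85)]
pump_drive [([0.561, -0.311, 0.041], 0.69)]
amber_bottle [([0.714, -0.195, 0.073], 0.94)]
clear_bottle [([0.704, 0.183, 0.069], 0.67)]
side [ 0.191 -0.596  0.555]
pump_head [([0.411, -0.144, 0.036], 0.72), ([0.552, -0.335, 0.044], 0.34)]
check_valve [([0.622, 0.001, 0.008], 0.72), ([0.431, 0.008, 0.026], 0.57)]
seal_holder [([0.418, 0.106, 0.018], 0.65)]
guide_ring [([0.35, 0.279, 0.019], 0.52)]
drive_gear [([0.349, -0.301, 0.019], 0.83)]
blue_tray [([0.622, 0.001, 0.008], 0.76), ([0.408, -0.142, 0.038], 0.72)]
red_tray []
pump_drive [([0.553, -0.335, 0.041], 0.58), ([0.418, 0.105, 0.017], 0.34)]
amber_bottle [([0.711, -0.211, 0.058], 0.77), ([0.428, 0.005, 0.026], 0.43)]
clear_bottle [([0.709, 0.178, 0.059], 0.89)]
```

View pics/top0.png

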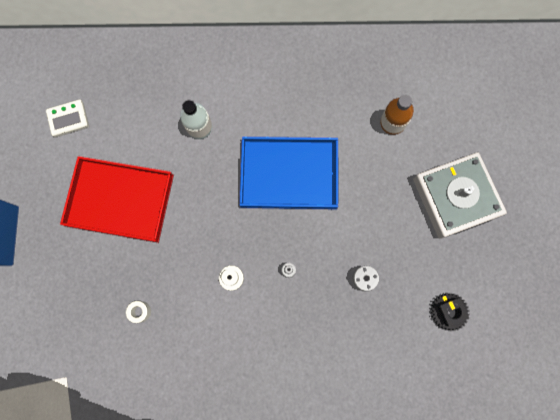

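View pics/side0.png

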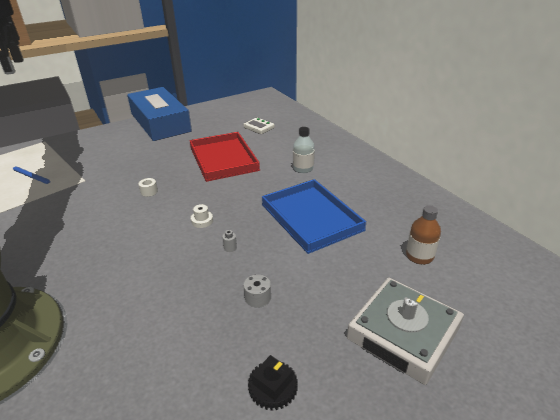

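```bash
cat > h.py <<'E'
import numpy as np,cv2
def cloud(f):
    z=f["z_map"].astype(float);K=f["camera_matrix"];v,u=np.indices(z.shape)
    p=np.stack([(u-K[0,2])*z/K[0,0],(v-K[1,2])*z/K[1,1],z,np.ones_like(z)],-1)
    w=(p@np.linalg.inv(f["world_to_cam"]).T)[...,:3];w[z==0]=np.nan;return w
def sel(w,c,rad,z0,z1):
    return (np.hypot(w[...,0]-c[0],w[...,1]-c[1])<rad)&(w[...,2]>z0)&(w[...,2]<z1)
def rect(p):
    (c,s,a)=cv2.minAreaRect((p[:,:2]*1000).astype(np.float32));return np.round(c,1),np.round(s,1),round(a,1)
def circ(p):
    c,R=cv2.minEnclosingCircle((p[:,:2]*1000).astype(np.float32));return np.round(c,1),round(R,1)
E
python3 - <<'E'
from h import *
for cam in("top","side"):
    f=dict(np.load(cam+"0.npz"));w=cloud(f);rgb=f["color"].astype(int)
    print(cam,"bench z",np.nanmedian(w[sel(w,(.5,.1),.05,-.05,.05)][:,2]))
    for n,c,R,a,b in[("head",(.411,-.133),.04,.028,.045),("valve",(.427,.006),.03,.034,.05),("valve",(.427,.006),.03,.025,.034),("seal",(.415,.112),.04,.028,.045),("sealfl",(.415,.112),.04,.007,.02),("ring",(.349,.283),.04,.022,.04),("gearrim",(.353,-.29),.05,.008,.02),("shaft",(.56,-.32),.05,.06,.09),("boss",(.56,-.32),.06,.0425,.055)]:
        p=w[sel(w,c,R,a,b)]
        if len(p)>3: print(n,len(p),"mean",np.round(p.mean(0)*1000,1),"circ",*circ(p))
    for n,c,R,a,b in[("gearhub",(.353,-.29),.05,.028,.045),("drive",(.56,-.32),.11,.035,.0425),("blue",(.622,.01),.15,.018,.03),("red",(.566,.351),.15,.018,.03),("amb",(.72,-.2),.06,.09,.12),("clr",(.715,.18),.06,.09,.12)]:
        p=w[sel(w,c,R,a,b)]
        if len(p)>3: print(n,len(p),"mean",np.round(p.mean(0)*1000,1),"rect",*rect(p))
    y=(rgb[...,0]>170)&(rgb[...,1]>140)&(rgb[...,2]<90)
    n,l,s,ce=cv2.connectedComponentsWithStats(y.astype(np.uint8))
    for i in range(1,n):
        if s[i,4]>3: print("yellow",s[i,4],np.round(ce[i]),np.round(np.nanmedian(w[l==i],0)*1000,1))
E
```

```text
top bench z -0.0008627528558431408
head 483 mean [ 413.  -134.5   33.5] circ [ 413.2 -134.8] 22.8
valve 54 mean [428.9   8.1  39.2] circ [429.    7.9] 7.5
valve 96 mean [428.3   8.1  29.1] circ [428.7   8.3] 12.8
seal 206 mean [415.1 117.7  33.2] circ [415.4 117.8] 14.9
sealfl 239 mean [413.7 115.8  11.5] circ [414.8 117.9] 22.9
ring 267 mean [352.4 289.6  26.7] circ [352.3 290. ] 19.9
gearrim 496 mean [ 352.  -285.8   11.8] circ [ 352.6 -292.5] 35.3
shaft 84 mean [ 568.3 -318.7   71.5] circ [ 571.8 -318.8] 9.8
boss 624 mean [ 567.9 -318.2   44.2] circ [ 559.  -320.1] 59.1
gearhub 435 mean [ 352.1 -291.7   33.3] rect [ 351.6 -292.2] [40.2 41.2] 20.9
drive 3294 mean [ 570.3 -317.6   39.1] rect [ 571.7 -318.3] [128.1 128.7] 20.4
blue 918 mean [621.   11.6  23.4] rect [620.5   7.6] [188.4 140.9] 88.8
red 999 mean [569.2 344.5  23.1] rect [569.5 343.8] [193.5 140.7] 80.0
amb 188 mean [ 723.6 -201.3  106.7] rect [ 725.4 -202.2] [23.8 24.6] 45.4
clr 183 mean [717.3 187.5 106.5] rect [719.3 188.5] [23.8 24.3] 15.0
yellow 25 [452. 171.] [ 614.8 -303.4   40.3]
yellow 16 [444. 298.] [ 377.5 -2
[... 474 characters left out ...]
03.2   13.4] circ [ 353.4 -291.6] 35.3
shaft 178 mean [ 568.7 -320.9   70.8] circ [ 571.9 -318.7] 10.2
boss 1334 mean [ 564.9 -321.7   44.9] circ [ 559.9 -319.9] 59.8
gearhub 784 mean [ 352.6 -293.3   34.5] rect [ 353.1 -291.6] [41.2 42. ] 20.5
drive 4037 mean [ 564.3 -328.4   40. ] rect [ 572.8 -318.7] [131.1 129.6] 20.3
blue 1031 mean [619.5  -2.1  24. ] rect [621.7   7.4] [192.9 141.8] 88.7
red 580 mean [568.9 333.2  24.1] rect [570.  343.4] [194.7 140.5] 80.0
amb 234 mean [ 722.9 -205.1  104.6] rect [ 726.8 -202.7] [23.4 24.2] 85.5
clr 122 mean [717.  184.4 103.7] rect [719.2 187.1] [23.7 24. ] 89.7
yellow 28 [420. 298.] [ 615.4 -302.2   42.7]
yellow 32 [278. 366.] [ 364.5 -287.    36.1]
```

The top view shows the parts in a row: ring (137,312), seal holder (231,278), valve (288,270), head (366,278) and gear (450,311). The blue tray is at (289,173), the red tray at (117,199) and the drive at (462,193). The side view agrees. The measured sizes match the spec, and the gear and drive have nearly the same yaw, about 20.5°. First I align the tool with the world axes and move above the ring.

```bash
python3 -m crank '{"slide":[[0,0,0],[0,0,0],[0,0,0],[-2,-3.5,0],[-2,-3.5,0],[-2,-3.5,0],[-2,-3.5,0],[-2,-3.5,0],[-2,-3.5,0],[-2,-3.5,0],[-2,-3.5,0],[-2.2,-3.1,0]],"angular":[[0,0,-5.3],[0,0,-5.3],[0,0,-5.2],[0,0,0],[0,0,0],[0,0,0],[0,0,0],[0,0,0],[0,0,0],[0,0,0],[0,0,0],[0,0,0]],"jaw":[8.5,8.5,8.5,8.5,8.5,8.5,8.5,8.5,8.5,8.5,8.5,8.5]}' 40; python3 -c "
from station import r;o=r.observe();print(o['tcp_pos'],o['joint_positions'],r.tip_reach)"
```

```text
clock: 2.1
tcp_pos: [0.3523, 0.2884, 0.2426]
tool_rot: [-0.0, 1.0, -0.0, 0.0]
wrist_force: [0.8, 0.2, -0.7]
opening: 0.0854
gripper_force: 0.0
[0.35226658 0.2883653  0.24258483] [-0.54890057  0.24637273 -0.24273399  1.92251835  0.07104853  0.98064722
  0.74740595] 0.011
```

```bash
python3 -m crank '{"slide":[[0,0.15,3.6],[0,0,3.6],[0,0,3.6],[0,0,3.6],[0,0,3.6],[0,0,3],[0,0,1.6],[0,0,0],[0,0,0],[0,0,0],[0,0,0],[0,0,0]],"angular":[[0,0,0],[0,0,0],[0,0,0],[0,0,0],[0,0,0],[0,0,0],[0,0,0],[0,0,0],[0,0,0],[0,0,0],[0,0,0],[0,0,0]],"jaw":[8.5,8.5,8.5,8.5,8.5,8.5,8.5,8.5,3,3,3,3]}' 40;  python3 -m crank '{"slide":[[0,0,0],[0,0,0],[0,0,0],[0,0,0]],"angular":[[0,0,0],[0,0,0],[0,0,0],[0,0,0]],"jaw":[3,3,3,3]}'
```

```text
clock: 3.1
tcp_pos: [0.3527, 0.2927, 0.0176]
tool_rot: [-0.0, 1.0, 0.001, 0.001]
wrist_force: [-2.3, -0.9, 37.0]
opening: 0.0385
gripper_force: 36.0
clock: 3.43
tcp_pos: [0.3527, 0.2928, 0.0179]
tool_rot: [-0.0, 1.0, 0.001, 0.001]
wrist_force: [-0.7, -0.5, 8.7]
opening: 0.0382
gripper_force: 39.4
```

```bash
python3 -m crank '{"slide":[[0,0,-3.4],[0,0,-3.4],[0,0,-3.4],[-3.2,1.4,0],[-3.2,1.4,0],[-3.2,1.4,0],[-3.2,1.4,0],[-3.2,1.4,0],[-3.2,1.4,0],[-3.3,1.2,0],[0,0,3],[0,0,3]],"angular":[[0,0,0],[0,0,0],[0,0,0],[0,0,0],[0,0,0],[0,0,0],[0,0,0],[0,0,0],[0,0,0],[0,0,0],[0,0,0],[0,0,0]],"jaw":[3,3,3,3,3,3,3,3,3,3,3,3]}'
```

```text
clock: 4.43
tcp_pos: [0.5806, 0.3896, 0.0603]
tool_rot: [0.001, 1.0, 0.002, 0.003]
wrist_force: [0.7, 0.1, -1.2]
opening: 0.0385
gripper_force: 40.8
```

```bash
python3 -m crank '{"slide":[[0,-0.8,1],[0,0,2],[0,0,0.6],[0,0,0],[0,0,0],[0,0,0],[0,0,0],[0,0,0]],"angular":[[0,0,0],[0,0,0],[0,0,0],[0,0,0],[0,0,0],[0,0,0],[0,0,0],[0,0,0]],"jaw":[3,3,3,3,5,5,5,5]}'
```

```text
clock: 5.1
tcp_pos: [0.577, 0.3806, 0.0228]
tool_rot: [-0.001, 1.0, 0.0, 0.0]
wrist_force: [0.8, 0.2, -1.2]
opening: 0.0499
gripper_force: 0.0
```

```bash
python3 -m crank '{"slide":[[0,0,-4],[0,0,-4],[0,0,-4],[2.0,-3.3,0],[2.0,-3.3,0],[2.0,-3.3,0],[2.0,-3.3,0],[2.0,-3.3,0],[2.0,-3.3,0],[2.0,-3.3,0],[2.2,-3.2,0]],"angular":[[0,0,0],[0,0,0],[0,0,0],[0,0,0],[0,0,0],[0,0,0],[0,0,0],[0,0,0],[0,0,0],[0,0,0],[0,0,0]],"jaw":[5,5,5,5,6,7,7,7,7,7,7]}'
```

```text
clock: 6.02
tcp_pos: [0.4143, 0.1158, 0.1426]
tool_rot: [-0.0, 1.0, 0.0, 0.001]
wrist_force: [0.5, -0.3, 0.1]
opening: 0.0701
gripper_force: 0.0
```

```bash
python3 -m crank '{"slide":[[0,0,0]],"angular":[[0,0,0]],"jaw":[7]}'
```

```text
clock: 6.1
tcp_pos: [0.4098, 0.1105, 0.142]
tool_rot: [0.002, 1.0, -0.003, -0.003]
wrist_force: [-1.1, -0.0, -0.2]
opening: 0.0697
gripper_force: 0.0
```

```bash
python3 -m crank '{"slide":[[0,0,2.5],[0,0,2.5],[0,0,0],[0,0,0],[0,0,0],[0,0,0]],"angular":[[0,0,0],[0,0,0],[0,0,0],[0,0,0],[0,0,0],[0,0,0]],"jaw":[7,7,7,7,7,7]}'
```

```text
clock: 6.6
tcp_pos: [0.4158, 0.1178, 0.0933]
tool_rot: [-0.001, 1.0, 0.0, 0.001]
wrist_force: [-0.1, -0.2, 0.0]
opening: 0.07
gripper_force: 0.0
```

Settled on target. Descend to 0.036 and close on the neck.

```bash
python3 -m crank '{"slide":[[0,0,2.5],[0,0,2],[0,0,1.2],[0,0,0],[0,0,0],[0,0,0],[0,0,0],[0,0,0],[0,0,0],[0,0,0],[0,0,0],[0,0,0]],"angular":[[0,0,0],[0,0,0],[0,0,0],[0,0,0],[0,0,0],[0,0,0],[0,0,0],[0,0,0],[0,0,0],[0,0,0],[0,0,0],[0,0,0]],"jaw":[7,7,7,7,2,2,2,2,2,2,2,2]}'
```

```text
clock: 7.6
tcp_pos: [0.4158, 0.1175, 0.0366]
tool_rot: [-0.0, 1.0, 0.0, 0.001]
wrist_force: [-1.3, -1.3, 9.2]
opening: 0.0277
gripper_force: 38.8
```

```bash
python3 -m crank '{"slide":[[0,0,-3.5],[0,0,-3.5],[0,0,-2],[-2.1,2.6,0],[-2.1,2.6,0],[-2.1,2.6,0],[-2.1,2.6,0],[-2.1,2.6,0],[-2.1,2.6,0],[-2.1,2.6,0],[0,0,2],[0,0,0]],"angular":[[0,0,0],[0,0,0],[0,0,0],[0,0,0],[0,0,0],[0,0,0],[0,0,0],[0,0,0],[0,0,0],[0,0,0],[0,0,0],[0,0,0]],"jaw":[2,2,2,2,2,2,2,2,2,2,2,2]}'
```

```text
clock: 8.6
tcp_pos: [0.5612, 0.3006, 0.1031]
tool_rot: [-0.001, 1.0, -0.0, -0.001]
wrist_force: [-1.0, -1.9, -1.6]
opening: 0.0274
gripper_force: 39.6
```

```bash
python3 -m crank '{"slide":[[0,0,2.5],[0,0,2],[0,0,1.2],[0,0,0.6],[0,0,0],[0,0,0]],"angular":[[0,0,0],[0,0,0],[0,0,0],[0,0,0],[0,0,0],[0,0,0]],"jaw":[2,2,2,2,2,2]}'; python3 - <<'E'
from station import r
import cv2
f=r.grab_frame("top");cv2.imwrite("pics/t1.png",cv2.resize(f["color"][130:270,30:230,::-1],None,fx=3,fy=3))
E
```

```text
clock: 9.1
tcp_pos: [0.5622, 0.2993, 0.0432]
tool_rot: [-0.0, 1.0, 0.0, 0.0]
wrist_force: [-0.7, 0.9, -0.4]
opening: 0.0277
gripper_force: 43.5
```

```bash
python3 -m crank '{"slide":[[0,0,0.15],[0,0,0],[0,0,0],[0,0,0],[0,0,0],[0,0,0],[0,0,-3],[0,0,-4],[0,0,-4]],"angular":[[0,0,0],[0,0,0],[0,0,0],[0,0,0],[0,0,0],[0,0,0],[0,0,0],[0,0,0],[0,0,0]],"jaw":[2,2,4.5,4.5,4.5,4.5,4.5,4.5,4.5]}'
```

```text
clock: 9.9
tcp_pos: [0.5611, 0.299, 0.151]
tool_rot: [-0.001, 1.0, -0.001, -0.001]
wrist_force: [0.8, -0.8, 0.7]
opening: 0.0453
gripper_force: 0.0
```

```bash
python3 -m crank '{"slide":[[1.6,-3.6,0],[1.6,-3.6,0],[1.6,-3.6,0],[1.6,-3.6,0],[1.6,-3.6,0],[1.6,-3.6,0],[1.6,-3.6,0],[1.6,-3.6,0],[0.4,-0.3,3.5],[0,0,2.5],[0,0,0],[0,0,0]],"angular":[[0,0,0],[0,0,0],[0,0,0],[0,0,0],[0,0,0],[0,0,0],[0,0,0],[0,0,0],[0,0,0],[0,0,0],[0,0,0],[0,0,0]],"jaw":[4.5,5,6,6,6,6,6,6,6,6,6,6]}';python3 -m crank '{"slide":[[0,0,0],[0,0,0]],"angular":[[0,0,0],[0,0,0]],"jaw":[6,6]}'; python3 - <<'E'
from h import *
from station import r
f=r.grab_frame("top");w=cloud(f)
for n,c,R,a,b in[("seal",(.562,.3),.035,.03,.05),("sealfl",(.562,.3),.035,.012,.025),("ring",(.577,.381),.035,.025,.05)]:
    p=w[sel(w,c,R,a,b)]; print(n,len(p),np.round(p.mean(0)*1000,1),np.round(np.ptp(p,0)*1000,1))
E
```

```text
clock: 10.9
tcp_pos: [0.4296, 0.0084, 0.0905]
tool_rot: [-0.001, 1.0, 0.0, -0.001]
wrist_force: [-0.3, -0.5, 0.9]
opening: 0.0597
gripper_force: 0.0
clock: 11.07
tcp_pos: [0.4313, 0.009, 0.092]
tool_rot: [-0.001, 1.0, 0.0, 0.001]
wrist_force: [0.1, 0.2, -0.6]
opening: 0.0599
gripper_force: 0.0
seal 208 [560.1 297.1  37.6] [30.3 29.3 11.3]
sealfl 206 [556.4 291.3  16.5] [44.7 45.3 11.8]
ring 259 [575.8 377.2  31.1] [39.2 39.6 11.7]
```

```bash
python3 -m crank '{"slide":[[0,0,3],[0,0,2.5],[0,0,1.2],[0,0,0],[0,0,0],[0,0,0],[0,0,0],[0,0,0],[0,0,0],[0,0,0],[0,0,0],[0,0,0]],"angular":[[0,0,0],[0,0,0],[0,0,0],[0,0,0],[0,0,0],[0,0,0],[0,0,0],[0,0,0],[0,0,0],[0,0,0],[0,0,0],[0,0,0]],"jaw":[6,6,6,6,1.8,1.8,1.8,1.8,1.8,1.8,1.8,1.8]}'
```

```text
clock: 12.12
tcp_pos: [0.4311, 0.0084, 0.0251]
tool_rot: [-0.0, 1.0, 0.0, 0.001]
wrist_force: [-1.3, 0.5, 6.5]
opening: 0.0241
gripper_force: 39.0
```

```bash
python3 -m crank '{"slide":[[0,0,-4],[0,0,-4],[-3.8,0.9,0],[-3.8,0.9,0],[-3.8,0.9,0],[-3.8,0.9,0],[-3.8,0.9,0],[0,0,0],[0,0,3],[0,0,2.5],[0,0,1],[0,0,0]],"angular":[[0,0,0],[0,0,0],[0,0,0],[0,0,0],[0,0,0],[0,0,0],[0,0,0],[0,0,0],[0,0,0],[0,0,0],[0,0,0],[0,0,0]],"jaw":[1.8,1.8,1.8,1.8,1.8,1.8,1.8,1.8,1.8,1.8,1.8,1.8]}'; python3 -m crank '{"slide":[[0,0,0.6],[0,0,0.2],[0,0,0],[0,0,0]],"angular":[[0,0,0],[0,0,0],[0,0,0],[0,0,0]],"jaw":[1.8,1.8,1.8,1.8]}'
```

```text
clock: 13.12
tcp_pos: [0.6182, 0.0531, 0.0369]
tool_rot: [-0.0, 1.0, -0.0, -0.002]
wrist_force: [-0.1, -0.2, -1.1]
opening: 0.0243
gripper_force: 39.8
clock: 13.45
tcp_pos: [0.6207, 0.0535, 0.0319]
tool_rot: [-0.0, 1.0, 0.0, 0.001]
wrist_force: [0.0, -1.1, -1.4]
opening: 0.0245
gripper_force: 39.8
```

```bash
python3 -m crank '{"slide":[[0,0,0.1],[0,0,0],[0,0,0],[0,0,0],[0,0,0],[0,0,0],[0,0,-3],[0,0,-4],[0,0,-4],[3.6,-1.5,0],[3.6,-1.5,0],[0,0,0]],"angular":[[0,0,0],[0,0,0],[0,0,0],[0,0,0],[0,0,0],[0,0,0],[0,0,0],[0,0,0],[0,0,0],[0,0,0],[0,0,0],[0,0,0]],"jaw":[1.8,1.8,4,4,4,4,4,4,4,4,5,6]}';  python3 -m crank '{"slide":[[2.3,-3.2,0],[2.3,-3.2,0],[2.3,-3.2,0],[2.3,-3.2,0],[2.3,-3,1],[2,0,3],[0,0,1.5],[0,0,0],[0,0,0],[0,0,0],[0,0,0]],"angular":[[0,0,0],[0,0,0],[0,0,0],[0,0,0],[0,0,0],[0,0,0],[0,0,0],[0,0,0],[0,0,0],[0,0,0],[0,0,0]],"jaw":[6,7,8,8.5,8.5,8.5,8.5,8.5,8.5,8.5,8.5]}'; python3 - <<'E'
from h import *
from station import r
f=r.grab_frame("top");w=cloud(f)
for n,c,R,a,b in[("valve",(.62,.053),.025,.04,.06),("valve",(.62,.053),.025,.03,.04)]:
    p=w[sel(w,c,R,a,b)]; print(n,len(p),np.round(p.mean(0)*1000,1),np.round(np.ptp(p,0)*1000,1))
E
```

```text
clock: 14.45
tcp_pos: [0.5394, 0.0196, 0.1392]
tool_rot: [0.001, 1.0, -0.002, -0.005]
wrist_force: [-2.3, -0.7, -1.4]
opening: 0.0597
gripper_force: 0.0
clock: 15.37
tcp_pos: [0.4148, -0.1344, 0.0857]
tool_rot: [-0.001, 1.0, -0.0, 0.001]
wrist_force: [0.0, 0.2, 0.1]
opening: 0.0848
gripper_force: 0.0
valve 48 [617.6  52.2  43.8] [13.3 13.4  7.1]
valve 95 [616.4  52.1  34.6] [25.6 25.2  9.5]
```

```bash
python3 -m crank '{"slide":[[0,0,3],[0,0,2.4],[0,0,1],[0,0,0],[0,0,0],[0,0,0],[0,0,0],[0,0,0],[0,0,0],[0,0,0],[0,0,0],[0,0,0]],"angular":[[0,0,0],[0,0,0],[0,0,0],[0,0,0],[0,0,0],[0,0,0],[0,0,0],[0,0,0],[0,0,0],[0,0,0],[0,0,0],[0,0,0]],"jaw":[8.5,8.5,8.5,8.5,3.5,3.5,3.5,3.5,3.5,3.5,3.5,3.5]}' 80
```

```text
clock: 16.42
tcp_pos: [0.4141, -0.1349, 0.0222]
tool_rot: [-0.0, 1.0, -0.0, 0.001]
wrist_force: [-1.2, 0.7, 10.6]
opening: 0.0439
gripper_force: 80.3
```

```bash
python3 -m crank '{"slide":[[0,0,-2],[0,0,-3],[0,0,-3],[-2.4,1.1,0],[-3,1.5,0],[-3,1.5,0],[-3,1.5,0],[-3,1.5,0],[-3,1.5,0],[-2.3,1,0],[-1,0.4,0],[0,0,0]],"angular":[[0,0,0],[0,0,0],[0,0,0],[0,0,0],[0,0,0],[0,0,0],[0,0,0],[0,0,0],[0,0,0],[0,0,0],[0,0,0],[0,0,0]],"jaw":[3.5,3.5,3.5,3.5,3.5,3.5,3.5,3.5,3.5,3.5,3.5,3.5]}'; python3 -m crank '{"slide":[[0,0,2],[0,0,2.5],[0,0,1.5],[0,0,0.7],[0,0,0.3],[0,0,0.2],[0,0,0],[0,0,0],[0,0,0]],"angular":[[0,0,0],[0,0,0],[0,0,0],[0,0,0],[0,0,0],[0,0,0],[0,0,0],[0,0,0],[0,0,0]],"jaw":[3.5,3.5,3.5,3.5,3.5,3.5,3.5,3.5,3.5]}'
```

```text
clock: 17.42
tcp_pos: [0.6224, -0.0322, 0.1009]
tool_rot: [-0.002, 1.0, 0.001, 0.001]
wrist_force: [-0.6, -0.0, -2.6]
opening: 0.0435
gripper_force: 83.6
clock: 18.17
tcp_pos: [0.6208, -0.0346, 0.0298]
tool_rot: [-0.0, 1.0, -0.0, 0.001]
wrist_force: [0.2, 0.5, -3.5]
opening: 0.0433
gripper_force: 83.6
```

```bash
python3 -m crank '{"slide":[[0,0,0.1],[0,0,0],[0,0,0.1],[0,0,0],[0,0,0]],"angular":[[0,0,0],[0,0,0],[0,0,0],[0,0,0],[0,0,0]],"jaw":[3.5,3.5,3.5,3.5,3.5]}'
```

```text
clock: 18.58
tcp_pos: [0.6204, -0.0346, 0.0274]
tool_rot: [-0.0, 1.0, -0.0, 0.0]
wrist_force: [-1.5, 0.3, 4.3]
opening: 0.0435
gripper_force: 84.3
```

```bash
python3 -m crank '{"slide":[[0,0,0],[0,0,0],[0,0,0],[0,0,0],[0,0,-3],[0,0,-4],[0,0,-4],[3,-2.6,0],[3,-2.6,0],[3,-2.6,0],[3,-2.6,0],[3,-2.6,0]],"angular":[[0,0,0],[0,0,0],[0,0,0],[0,0,0],[0,0,0],[0,0,0],[0,0,0],[0,0,0],[0,0,0],[0,0,0],[0,0,0],[0,0,0]],"jaw":[5.4,5.4,5.4,5.4,5.4,5.4,5.4,5.4,6,7,8,8.5]}' 80; python3 -m crank '{"slide":[[3,-2.6,0],[3,-2.6,0],[3,-2.6,0],[2.8,-2.5,0],[0,-2.4,0],[0,0,0],[0,0,0],[0,0,0],[0,0,1],[0,0,0],[0,0,0],[0,0,0]],"angular":[[0,0,0],[0,0,0],[0,0,0],[0,0,0],[0,0,0],[0,0,-6.9],[0,0,-6.9],[0,0,-6.8],[0,0,0],[0,0,0],[0,0,0],[0,0,0]],"jaw":[8.5,8.5,8.5,8.5,8.5,8.5,8.5,8.5,8.5,8.5,8.5,8.5]}'; python3 - <<'E'
from h import *
from station import r
f=r.grab_frame("top");w=cloud(f)
cv2.imwrite("pics/t2.png",f["color"][:,:,::-1])
for n,c,R,a,b in[("head",(.62,-.035),.04,.03,.06),("valve",(.62,.053),.025,.03,.04)]:
    p=w[sel(w,c,R,a,b)]; print(n,len(p),np.round(p.mean(0)*1000,1),np.round(np.ptp(p,0)*1000,1))
p=r.observe()["tcp_pos"];R=np.deg2rad(20.6);d=(np.array([.3525,-.2918])-p[:2])*100
x=np.array([-np.cos(R),-np.sin(R)]);y=np.array([-np.sin(R),np.cos(R)])
print("tool d cm",d@x,d@y,p)
E
```

```text
clock: 19.58
tcp_pos: [0.4689, -0.1656, 0.137]
tool_rot: [-0.001, 1.0, -0.0, 0.0]
wrist_force: [0.1, -1.6, 0.3]
opening: 0.0851
gripper_force: 0.0
clock: 20.58
tcp_pos: [0.3526, -0.2918, 0.127]
tool_rot: [-0.179, 0.984, -0.0, 0.0]
wrist_force: [-0.8, 0.2, 0.1]
opening: 0.0849
gripper_force: 0.0
head 444 [617.9 -35.6  38.1] [44.9 44.1 12.5]
valve 96 [616.2  52.   34.4] [25.6 25.1  8.7]
tool d cm 0.013737561037794074 0.006794363643110388 [ 0.3526525  -0.29181526  0.12712253]
```

View pics/t2.png

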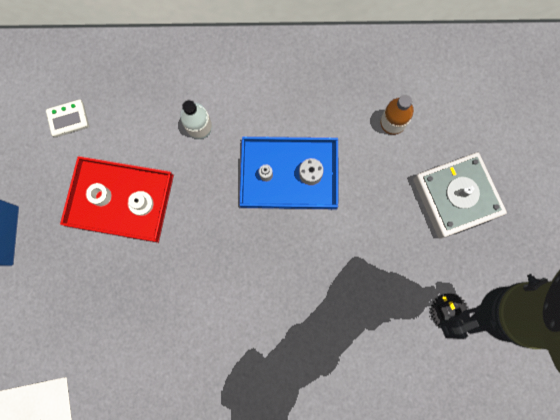

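The picture shows ring (97,194) and seal holder (140,203) in the red tray, valve (266,172) and head (312,171) in the blue tray, and the gripper over the gear (448,311). Now I grip the hub.

```bash
python3 -m crank '{"slide":[[0,0,3.5],[0,0,3.3],[0,0,2],[0,0,0.5],[0,0,0],[0,0,0],[0,0,0],[0,0,0],[0,0,0],[0,0,0],[0,0,0],[0,0,0]],"angular":[[0,0,0],[0,0,0],[0,0,0],[0,0,0],[0,0,0],[0,0,0],[0,0,0],[0,0,0],[0,0,0],[0,0,0],[0,0,0],[0,0,0]],"jaw":[8.5,8.5,8.5,8.5,8.5,3,3,3,3,3,3,3]}' 60;  python3 -m crank '{"slide":[[0,0,0],[0,0,0]],"angular":[[0,0,0],[0,0,0]],"jaw":[3,3]}'
```

```text
clock: 21.63
tcp_pos: [0.353, -0.2923, 0.0352]
tool_rot: [-0.179, 0.984, -0.001, 0.001]
wrist_force: [-0.8, 1.0, 10.5]
opening: 0.0384
gripper_force: 59.6
clock: 21.8
tcp_pos: [0.353, -0.2923, 0.0352]
tool_rot: [-0.179, 0.984, -0.001, 0.001]
wrist_force: [-2.6, 1.4, 10.6]
opening: 0.0382
gripper_force: 59.6
```

```bash
python3 -m crank '{"slide":[[0,0,-3.5],[0,0,-3.5],[0,0,-3.5],[0,0,-1],[-2.8,-1.4,0],[-2.8,-1.4,0],[-2.8,-1.4,0],[-2.8,-1.5,0],[-2.8,-1.5,0],[-2.8,-1.5,0],[-2.8,-1.5,0],[0,0,0]],"angular":[[0,0,0],[0,0,0],[0,0,0],[0,0,0],[0,0,0],[0,0,0],[0,0,0],[0,0,0],[0,0,0],[0,0,0],[0,0,0],[0,0,0]],"jaw":[3,3,3,3,3,3,3,3,3,3,3,3]}';  python3 -m crank '{"slide":[[0,0,0],[0,0,0],[0,0,0],[0,0,0]],"angular":[[0,0,0],[0,0,0],[0,0,0],[0,0,0]],"jaw":[3,3,3,3]}'; python3 - <<'E'
from h import *
from station import r
p0=r.observe()["tcp_pos"];print(p0)
for c in("top","side"):
    f=r.grab_frame(c);w=cloud(f);np.savez(c+"1.npz",**f)
    cv2.imwrite(f"pics/{c}3.png",f["color"][:,:,::-1])
    m=sel(w,p0,.05,p0[2]-.035+.006,p0[2]-.035+.015)
    if m.sum()>20: print(c,m.sum(),np.median(w[m][:,2]),circ(w[m]))
    rgb=f["color"].astype(int);y=(rgb[...,0]>150)&(rgb[...,1]>120)&(rgb[...,2]<90)
    n,l,s,ce=cv2.connectedComponentsWithStats(y.astype(np.uint8))
    for i in range(1,n):
        if s[i,4]>3: print("yellow",s[i,4],np.round(ce[i]),np.round(np.nanmedian(w[l==i],0)*1000,1))
a=cv2.imread("pics/top3.png")[110:250,370:560];b=cv2.imread("pics/side3.png")[180:390,290:500]
cv2.imwrite("pics/c3.png",np.hstack([cv2.resize(a,(400,300)),cv2.resize(b,(300,300))]))
E
```

```text
clock: 22.8
tcp_pos: [0.5776, -0.317, 0.1489]
tool_rot: [-0.181, 0.984, -0.0, 0.003]
wrist_force: [0.5, -0.1, -1.1]
opening: 0.0381
gripper_force: 62.2
clock: 23.13
tcp_pos: [0.5706, -0.3185, 0.1492]
tool_rot: [-0.179, 0.984, -0.0, -0.0]
wrist_force: [-0.6, 0.3, -1.0]
opening: 0.0379
gripper_force: 62.2
[ 0.57060556 -0.31850017  0.14917559]
top 447 0.1251191251701118 (array([ 569.3, -319.5]), 35.3)
yellow 18 [452. 170.] [ 616.1 -303.    40.3]
side 669 0.1269304545668905 (array([ 569.8, -318.8]), 35.3)
```

View pics/c3.png

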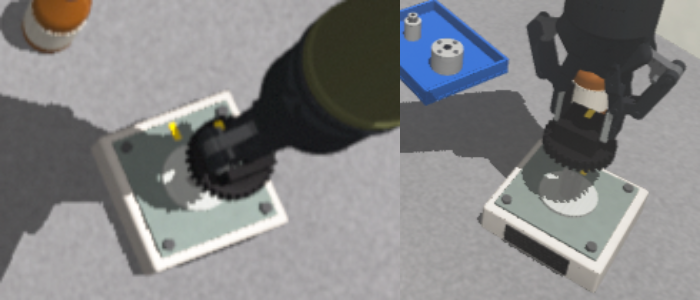

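The crop shows the gear held level over the drive, slightly short of the shaft in x, with the marks lined up. I correct by 2 mm and lower it.

```bash
python3 -m crank '{"slide":[[-0.2,-0.04,0],[0,0,1.5],[0,0,1.3],[0,0,0],[0,0,0],[0,0,0.4],[0,0,0.4],[0,0,0.4],[0,0,0.4],[0,0,0]],"angular":[[0,0,0],[0,0,0],[0,0,0],[0,0,0],[0,0,0],[0,0,0],[0,0,0],[0,0,0],[0,0,0],[0,0,0]],"jaw":[3,3,3,3,3,3,3,3,3,3]}'
```

```text
clock: 24.07
tcp_pos: [0.5734, -0.3176, 0.1039]
tool_rot: [-0.179, 0.984, 0.0, -0.001]
wrist_force: [-0.9, 0.5, -1.7]
opening: 0.0377
gripper_force: 62.2
```

```bash
python3 -m crank '{"slide":[[0,0,0.5],[0,0,0.5],[0,0,0.5],[0,0,0.5],[0,0,0.2],[0,0,0.1],[0,0,0.1],[0,0,0],[0,0,0]],"angular":[[0,0,0],[0,0,0],[0,0,0],[0,0,0],[0,0,0],[0,0,0],[0,0,0],[0,0,0],[0,0,0]],"jaw":[3,3,3,3,3,3,3,3,3]}'
```

```text
clock: 24.82
tcp_pos: [0.574, -0.3178, 0.081]
tool_rot: [-0.179, 0.984, -0.0, 0.0]
wrist_force: [0.3, -0.3, -2.9]
opening: 0.0379
gripper_force: 62.2
```

```bash
python3 -m crank '{"slide":[[0,0,0.1],[0,0,0],[0,0,0.1],[0,0,0],[0,0,0]],"angular":[[0,0,0],[0,0,0],[0,0,0],[0,0,0],[0,0,0]],"jaw":[3,3,3,3,3]}'
```

```text
clock: 25.23
tcp_pos: [0.574, -0.3179, 0.0794]
tool_rot: [-0.179, 0.984, -0.0, 0.0]
wrist_force: [-2.7, 0.9, 4.4]
opening: 0.0381
gripper_force: 62.8
```

Contact with the boss at the expected height. Release, lift, and check.

```bash
python3 -m crank '{"slide":[[0,0,0],[0,0,0],[0,0,0],[0,0,0],[0,0,-2],[0,0,-4],[0,0,-4],[4,0,-1],[4,0,0],[4,0,0],[4,0,0],[4,0,0]],"angular":[[0,0,0],[0,0,0],[0,0,0],[0,0,0],[0,0,0],[0,0,0],[0,0,0],[0,0,0],[0,0,0],[0,0,0],[0,0,0],[0,0,0]],"jaw":[6,6,6,6,6,6,6,6,6,6,6,6]}'; python3 -m crank '{"slide":[[0,0,0],[0,0,0],[0,0,0],[0,0,0]],"angular":[[0,0,0],[0,0,0],[0,0,0],[0,0,0]],"jaw":[6,6,6,6]}'; python3 - <<'E'
from h import *
from station import r
for c in("top","side"):
    f=r.grab_frame(c);w=cloud(f)
    cv2.imwrite(f"pics/{c}4.png",f["color"][:,:,::-1])
    for n,q,R,a,b in[("rim",(.572,-.319),.05,.05,.06),("hub",(.572,-.319),.035,.07,.085),("head",(.62,-.035),.04,.03,.06),("valve",(.62,.053),.025,.03,.04),("seal",(.562,.3),.035,.03,.05),("ring",(.577,.381),.035,.025,.05),("amb",(.72,-.2),.06,.09,.12),("clr",(.715,.18),.06,.09,.12)]:
        p=w[sel(w,q,R,a,b)]
        if len(p)>20: print(c,n,len(p),round(np.median(p[:,2]),4),circ(p),rect(p) if n=="hub" else "")
a=cv2.imread("pics/top4.png");b=cv2.imread("pics/side4.png")[180:390,290:500]
cv2.imwrite("pics/c4.png",np.hstack([a[:,:],cv2.resize(b,(240,420))]))
E
```

```text
clock: 26.23
tcp_pos: [0.385, -0.3887, 0.189]
tool_rot: [-0.179, 0.984, -0.0, 0.0]
wrist_force: [0.3, -1.4, -0.3]
opening: 0.0595
gripper_force: 0.0
clock: 26.57
tcp_pos: [0.3883, -0.3875, 0.1889]
tool_rot: [-0.18, 0.984, 0.0, 0.001]
wrist_force: [-0.6, 1.2, -0.5]
opening: 0.06
gripper_force: 0.0
top rim 478 0.0554 (array([ 572.7, -318.6]), 35.2) 
top hub 500 0.0771 (array([ 573.3, -319.2]), 28.1) (array([ 573. , -318.9]), array([40.1, 42.4]), 20.5)
top head 445 0.0384 (array([619.1, -35.6]), 23.1) 
top valve 94 0.0345 (array([618. ,  51.9]), 13.2) 
top seal 208 0.0379 (array([560.5, 297.9]), 15.5) 
top ring 264 0.0314 (array([576.3, 377.9]), 20.0) 
top amb 189 0.109 (array([ 725.6, -202.7]), 12.4) 
top clr 182 0.1081 (array([719.4, 188.7]), 12.7) 
side rim 257 0.0573 (array([ 573.3, -323.5]), 32.7) 
side hub 95 0.0791 (array([ 571. , -308.6]), 22.1) (array([ 570.9, -310.3]), array([42. , 23.5]), 19.5)
side head 27 0.0403 (array([604.5, -25.8]), 13.2) 
side valve 70 0.0365 (array([618.5,  52.1]), 13.5) 
side seal 97 0.0403 (array([561.2, 296.5]), 16.6) 
side ring 126 0.0332 (array([576.5, 377.5]), 20.2) 
side amb 237 0.107 (array([ 726.5, -202.3]), 13.7) 
side clr 121 0.1047 (array([720. , 187.2]), 13.1)
```

View pics/c4.png

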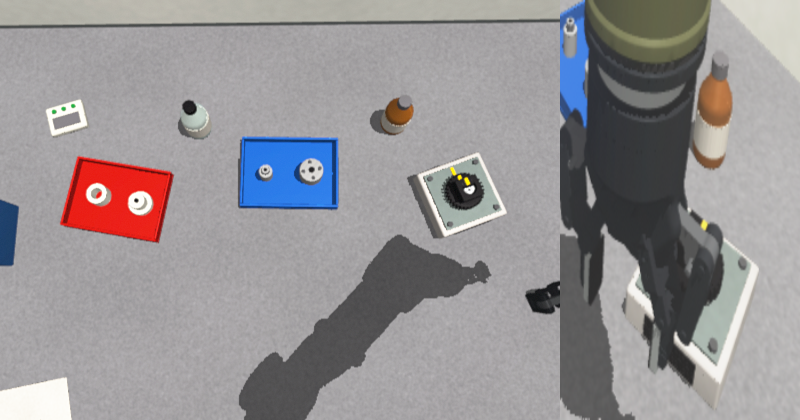

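The picture shows the gear seated on the drive (464,190) with its marks aligned. The rim top is at 55–56 mm, as it should be when home. All parts are in their trays and the bottles are where they were.

```bash
python3 -c "
from station import r;print(r.job_done())"
```

```text
the job is handed in; nothing more can be done
None
```

I handed the job in at about 27 s of robot time: both steel parts stand in the blue tray, both white parts stand in the red tray, and the gear is fully home on the shaft with its flat matched. The pump head was set down without a drop and the bottles have not moved; all this is from my last camera check, as the hand-in returned no verdict.

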